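# Close the paper bay of the receipt printer

### The arm

A 6-joint arm with a two-finger parallel gripper is mounted at the origin on a cart in front of the work surface, level with it; the furniture and walls round the work are solid. World frame = base frame: x ahead of the robot, y to its left, z up, the work surface at z = 0. Lengths are in m, angles in rad, forces in N, time in s.
With the tool pointing down it reaches from about 0.3 to 0.825 m from the base axis. Payload 5.4 kg.
Tool frame: the origin (TCP) lies at the centre of the arm's flange, where the gripper is bolted on; the fingertips stand 190 mm ahead of it and the grasp point (between the pads) lies 171 mm ahead of it; z points along the fingers, y is the line along which they close (so a half turn about z gives the same grasp; the last joint's range is limited). The gripper opens to 92 mm and grips with 3 to 60 N. Pads are 20 mm wide; open, the fingers measure 128 mm over their backs; the gripper's body (75 mm by 189 mm) begins 69 mm behind the grasp point.
Start: joints at [0.937, 0.158, 1.597, -0, 1.386, -0.21], TCP at [0.236, 0.524, 0.405] pointing down, gripper open.
Joint ranges: [-2.91, 2.91], [-0.94, 2.29], [0.18, 2.7], [-1.29, 4.43], [0.17, 2.64], [-3, 3]. Speed limits (rad/s): [2.57, 2.57, 3.14, 3.14, 3.14, 3.14].

### API

Orientations are given as a rotation vector (axis times angle).
In Python, from cell import telemetry, capture, sign_off, trace gives the robot as it stands. The module is installed in compiled form; this text tells all that it offers.
- The arm moves only by the shell command python3 -m inch 'ROWS'. ROWS is JSON, a list of rows, each a list of 3 entries, a list of its own where there are three numbers: the shift along the world's x, y, z in m, then the turn, a rotation vector about the world's x, y, z in degrees, then the opening, from 0 (shut) to 1 (fully open). A call has 1 to 8 rows; each row shifts and turns the commanded pose from where the row before left it; what a row does not reach is not made up. A row lasts 1/12 s, in which the tool goes at most 41.7 mm and 7.16 degrees, less where a joint would pass 70% of its speed; a pose out of reach is approached as far as the arm can. A call is refused whole if a number of a shift passes 0.0417 or a number of a turn 7.16, either way. A call with a gripper value outside its range is refused whole. The fingers move at their own pace and stop on an object; the grip force is fixed at half the most. Time passes only in rows, so rows that do not move let the fingers close. It gives the time, the measured TCP pose, the force, the opening and the grip force at its end, in the units of the state.
- telemetry.get_obs(): the state, without advancing time (a new reading comes with each control period).
- capture(name): name is "scene" or "top" or "wrist"; returns a dict with "color" (480x640x3 uint8, blue, green, red), "fx", "fy", "cx", "cy" (pixels), "R" (3x3) and "t" (3): a world point X has camera coordinates R X + t. Camera axes: x right, y down, z forward; pixel columns grow to the right and rows downward; lengths in m; the calibration is good to about 2 mm. The wrist camera is an equidistant fisheye: a pixel r from the principal point sees the ray r / f radians off the axis. A picture is of the moment at which its call begins. There is no depth.
- sign_off(): hands the job in; it is judged then, once.
Trained networks look in the newest picture that a camera, given by its name, has taken for a name from the list of things; names that differ only in an ending like _2 or _b are one class to them, and where a whole thing is asked for, a point or a joint stands for the part that bears it (a point fixed in the world has none). Each returns a list of dicts, best first, with "score" (0 to 1); they miss things now and then, are a little off and sometimes report something else, mostly with a low value. They report only what shows in the picture. A call takes as long as a camera call.
- trace(camera, name): "pixels" (480x640 bool, what is visible of it) and "extent" ([centre column, centre row, width, height] in pixels, round what is visible of it).
The state is a dict: "t": time; "q": joint angles; "qd": joint speeds; "joint_torque": joint torques, N m; "tcp_pos": TCP position; "tcp_rot": TCP orientation; "ft_force": force on the tool from outside, world axes, zero at the start; "torque": the same for the moment, N m; "gripper_width": opening from 0.0 (shut) to 1.0 (fully open); "finger_force": force on a finger pad.
Only numpy, scipy, OpenCV 4.12 (cv2) and the standard library are available. Lean on these libraries where they do the work, as an engineer would, in place of code of your own. Each camera call takes 0.05 s, during which the arm holds its last target. There are 200 camera calls.

### The job

Put the loose cover back on the receipt printer: tilt it, hook its thin lip under the ledge of the printer's control deck, swing it down and press it straight down over the two snap hooks until both sides have clicked and it lies flush. Press only as hard as the clicks need, without squashing the printer's soft feet flat, leave the stamp, the brooch and the boxed candle where they are, and let go of the cover.

Things in the scene. Friction and masses are not known exactly. Their poses are not given: they have to be found in the camera images.
- printer_seat (a point): Middle of the open bay of the receipt printer (grey box 128 long x 124 wide on four soft feet, fixed to the counter), on the seat plane, 64 mm above the counter. z up, -x to the control deck (top 11 mm above the seat), +x to the low front wall. When on, the cover lies with its axes parallel to these, underside on the seat plane, plate middle at this point, with 2 mm play at +x, -x and each side.
- ledge_edge (a point): Lower free edge of the ledge, mid-width: the deck's 4 mm thick top overhangs the bay here over the full width. At x = -45 mm from the seat point, 7 mm above the seat plane. The wall behind, the stop for the lip, is 7 mm further in -x (x = -52 mm). Axes as the seat's.
- printer_body (a joint): How far the printer has sunk on its soft feet, m: 0 at rest, roughly 0.7 mm per newton of downward push, flat at 0.020. Printer, hooks and the cover on it all sink together, by about 7 to 14 mm before the clicks come (with friction it varies), so pressing to a height measured at rest is not enough: press by feel. Must stay below 0.019 (about 28 N).
- hook_left (a joint): Bend of the flexible upright hook on the printer's +y side, rad: 0 upright, grows outwards to 0.1-0.2 as the cover's edge passes, springs back to 0 with the click. Stands at x = +28, y = +52 mm from the seat point, 12 mm wide along x, top 21 mm above the seat; its inward barb slopes from y = 53 at the top to 44.5, flat catch 6.2 mm above the seat. Clicks at 11 to 21 N pressed beside a hook.
- hook_right (a joint): The same for the hook on the -y side (mirror image).
- cover_rib (a point): Middle of the finger rib of the loose cover (grey plate 84 (x) x 96 (y) x 5 mm, about 0.12 kg, lying flat, rib up). The rib is 12 mm thick along x, 40 long along y, from 5 to 31 mm above the underside; pinch it across the 12 mm from above. The point is 18 mm above the underside and x = +8, y = 0 from the plate's middle. Cover axes: z out of its top, -x towards the lip.
- cover_lip (a point): Middle of the tip of the cover's lip, a tongue 80 mm wide (y) and 3 mm thick, flush with the underside, standing 8 mm out of the plate's -x edge. At x = -50, y = 0 from the plate's middle, 1.5 mm above the underside. To enter under the ledge the cover must be tilted lip end down by 13 to 20 degrees, so that its other end clears the hooks. Axes as the cover's.
- thumb_left (a point): Marked thumb square (10 mm) on the cover's top at x = +28, y = +34 mm from the plate's middle, beside the left hook when the cover is on; 5 mm above the underside. Clicked home it lies 5 mm (at most 6.2) above the seat plane; resting unclicked on the hook, well over 10 mm.
- thumb_right (a point): The same at y = -34 mm, beside the right hook.
- stamp: Bystander: wooden hand stamp, 26x45x67 mm, origin in the middle of its underside.
- brooch: Bystander: small flower-shaped brooch lying flat, 34x33x8 mm, origin in the middle of its underside.
- candle: Bystander: boxed candle, 55x55x66 mm, origin in the middle of its underside.

How it is judged:
On the way, in this order (a step that is already met when the one before it is completed fails the run):
1. the cover's lip is under the ledge while the cover is still tilted (x of cover_lip in the frame of printer_seat between -0.056 and -0.046 m and z of cover_lip in the frame of printer_seat below 0.007 m and angle between cover_rib's own z axis and vertical above 0.08 rad), for 0.1 s.
2. both sides have clicked home (z of each of thumb_left, thumb_right in the frame of printer_seat below 0.0075 m and value of joint each of hook_left, hook_right below 0.05 rad), for 0.2 s.
At the end, for the whole second after the job is handed in: Cover on the printer: lip tip 46 to 56 mm behind the seat point and under 5 mm above the seat plane (so under the ledge), both thumb squares under 7.5 mm above it, both hooks upright again (bend under 0.05 rad), printer sunk less than 4 mm (all of step 2 and x of cover_lip in the frame of printer_seat between -0.056 and -0.046 m and z of cover_lip in the frame of printer_seat below 0.005 m and value of joint printer_body below 0.004 m); the robot touches nothing.
It fails at once if the printer was pressed so hard that its soft feet were squashed flat (value of joint printer_body above 0.019 m).
It fails at once if the stamp, brooch or candle was moved by more than 30 mm (distance of any of stamp, brooch, candle from where it was at the start of the episode above 0.03 m).
It also fails if it takes over 67 s, if anything falls off the work surface, if the arm or the gripper's body presses on something with over 40 N, if the wrist force passes 120 N, or if a joint passes its speed limit or range.

## Working session

There is one attempt and no reset: what is moved stays moved. The work goes in short steps, Python scripts to look and compute and a shell command to move; the robot and the scene stay as the last step left them, time stands still between calls to the robot, and variables do not carry over. Pictures are saved under pics/ and viewed, at most 10 in all, crops included, and the job is handed in when it is done.

```bash
mkdir -p pics; python3 - <<'E'
from cell import telemetry,capture,trace
import cv2,numpy as np
o=telemetry.get_obs();print(o)
ims=[]
for c in("scene","top","wrist"):
    d=capture(c);cv2.imwrite(f"pics/{c}0.png",d["color"])
    print(c,d["fx"],d["fy"],d["cx"],d["cy"],np.round(d["R"],4).tolist(),np.round(d["t"],4).tolist())
    for n in("printer_body","hook_left","cover_rib","cover_lip","thumb_left","thumb_right","stamp","brooch","candle","printer_seat","ledge_edge"):
        try: print(n,[(round(r["score"],2),np.round(r["extent"]).tolist()) for r in trace(c,n)[:3]])
        except Exception as e: print(n,e)
E
```

```text
{'t': 0.0, 'q': array([ 9.36906220e-01,  1.59026514e-01,  1.59820931e+00, -8.88555049e-06,
        1.38620790e+00, -2.10120156e-01]), 'qd': array([0.00302343, 0.00042423, 0.00048222, 0.00152902, 0.00208274,
       0.00022193]), 'joint_torque': array([-4.15365150e-05, -3.85569620e+01, -3.22107089e+01,  7.02242274e-02,
        3.78701719e-02, -1.62262172e-04]), 'tcp_pos': array([0.23630351, 0.52389694, 0.40374274]), 'tcp_rot': array([-6.60526127e-01, -3.07060083e+00,  2.65753578e-03]), 'ft_force': array([-0.12444631, -0.08014618, -0.94098059]), 'torque': array([ 0.01246014,  0.00659975, -0.03915997]), 'finger_force': 0.0, 'gripper_width': 0.9998191976672419}
scene 569.8369300122674 569.8369300122674 309.4683972462507 250.96906320674913 [[0.9072, -0.4199, -0.0241], [-0.2067, -0.3953, -0.895], [0.3663, 0.817, -0.4454]] [-0.4006, 0.2628, 0.6683]
printer_body []
hook_left [(0.47, [319.0, 310.0, 14.0, 14.0])]
cover_rib [(0.63, [286.0, 266.0, 61.0, 29.0])]
cover_lip [(0.87, [286.0, 267.0, 52.0, 30.0])]
thumb_left [(0.8, [284.0, 267.0, 50.0, 32.0]), (0.73, [362.0, 330.0, 120.0, 94.0])]
thumb_
[... 1027 characters left out ...]
1, [181.0, 217.0, 33.0, 29.0]), (0.31, [422.0, 244.0, 83.0, 79.0])]
printer_seat [(0.93, [420.0, 244.0, 86.0, 76.0]), (0.48, [396.0, 218.0, 10.0, 2.0])]
ledge_edge [(0.96, [422.0, 243.0, 84.0, 80.0]), (0.28, [341.0, 214.0, 25.0, 14.0])]
wrist 371.64829954431775 371.64829954431775 313.5692141461183 230.6317958889711 [[0.411, 0.9116, -0.0011], [0.88, -0.3965, 0.2616], [0.2381, -0.1085, -0.9652]] [-0.5743, -0.0289, 0.3917]
printer_body []
hook_left []
cover_rib [(0.64, [249.0, 428.0, 60.0, 9.0])]
cover_lip [(0.83, [249.0, 423.0, 60.0, 10.0])]
thumb_left [(0.96, [248.0, 426.0, 62.0, 5.0])]
thumb_right [(0.56, [248.0, 426.0, 58.0, 10.0])]
stamp []
brooch []
candle []
printer_seat []
ledge_edge []
```

View pics/top0.png

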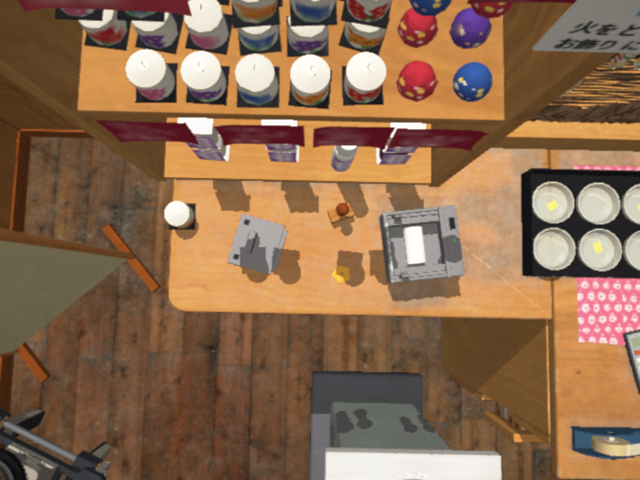

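View pics/scene0.png

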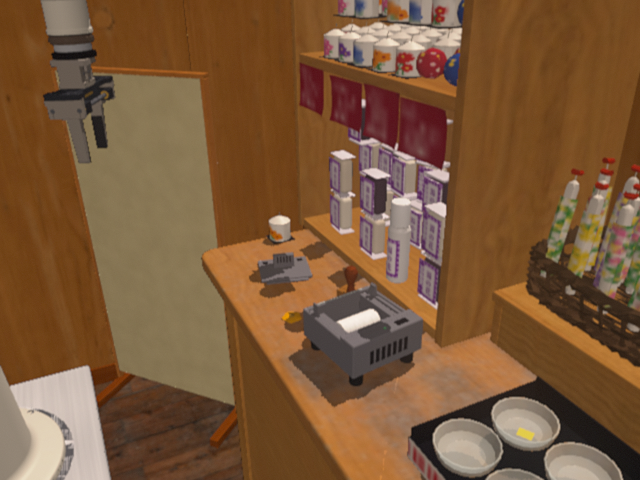

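The top view shows the cover at about (258,244), with its rib at (251,243) and thumb squares on the left, so the lip points right towards the printer. The printer is at about (421,243) with its deck on the right, so its -x is roughly world -y. The scene view agrees. I'll work out rough positions next.

```bash
cat > h.py <<'E'
import numpy as np,cv2
from cell import telemetry,capture,trace
def ray(d,px,fish=False):
    R=np.array(d["R"]);t=np.array(d["t"]);c=-R.T@t
    u=(np.array(px,float)-[d["cx"],d["cy"]])/[d["fx"],d["fy"]]
    if fish:
        r=np.hypot(*u); v=np.array([*(u/r*np.sin(r) if r>0 else u),np.cos(r)])
    else: v=np.array([*u,1]);v/=np.linalg.norm(v)
    return c,R.T@v
def onz(d,px,z,fish=False):
    c,v=ray(d,px,fish); return c+v*(z-c[2])/v[2]
def proj(d,X,fish=False):
    p=np.array(X)@np.array(d["R"]).T+np.array(d["t"])
    if fish:
        n=np.linalg.norm(p[...,:2],axis=-1);s=np.arctan2(n,p[...,2])/n
        u=p[...,:2]*s[...,None]
    else: u=p[...,:2]/p[...,2:]
    return u*[d["fx"],d["fy"]]+[d["cx"],d["cy"]]
E
python3 - <<'E'
from h import *
d=capture("top")
for n,p,z in [("cover",(259,244),.005),("rib",(251,243),.03),("th",(245,222),.005),("th2",(236,263),.005),("prn",(421,243),.075),("stamp",(342,212),.05),("brooch",(341,277),.005),("candle",(181,215),.06),("edgeshelf",(300,180),0)]:
    print(n,np.round(onz(d,p,z),3))
c=d["color"][190:300,210:480]
cv2.imwrite("pics/topc.png",cv2.resize(c,None,fx=2.9,fy=2.9,interpolation=cv2.INTER_CUBIC))
w=capture("wrist");o=telemetry.get_obs()
from scipy.spatial.transform import Rotation as Ro
T=Ro.from_rotvec(o["tcp_rot"]).as_matrix()
C=-np.array(w["R"]).T@w["t"];print("cam in tool",T.T@(C-o["tcp_pos"]),"axis",T.T@np.array(w["R"])[2])
E
```

```text
cover [0.523 0.29  0.005]
rib [0.523 0.302 0.03 ]
th [0.564 0.318 0.005]
th2 [0.487 0.332 0.005]
prn [0.525 0.003 0.075]
stamp [0.58  0.139 0.05 ]
brooch [0.465 0.136 0.005]
candle [0.567 0.424 0.06 ]
edgeshelf [0.647 0.216 0.   ]
cam in tool [ 0.07473355 -0.00027878  0.01967779] axis [-0.26161455 -0.00099889  0.96517192]
```

View pics/topc.png

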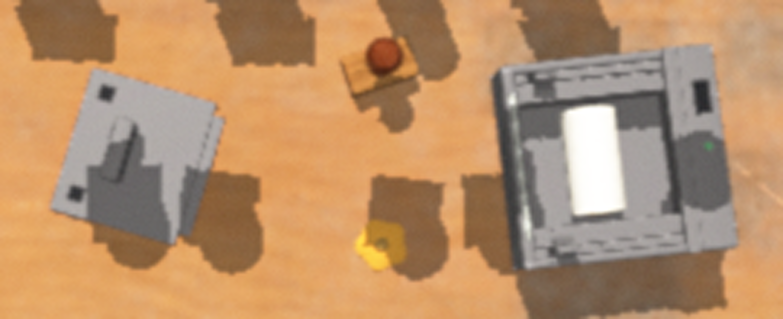

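The crop shows the thumb squares at (106,93) and (76,193), the lip on the right edge, and the printer corners at (497,70), (713,45), (737,245) and (520,268). Next I'll move the wrist camera over the cover.

```bash
python3 -m inch '[[[0.032,-0.027,-0.004],[0,0,0],1],[[0.032,-0.027,-0.004],[0,0,0],1],[[0.032,-0.027,-0.004],[0,0,0],1],[[0.032,-0.027,-0.004],[0,0,0],1],[[0.032,-0.027,-0.004],[0,0,0],1],[[0.032,-0.027,-0.004],[0,0,0],1],[[0.032,-0.027,-0.004],[0,0,0],1],[[0.032,-0.027,-0.004],[0,0,0],1]]'; python3 -m inch '[[[0,0,0],[0,0,0],1],[[0,0,0],[0,0,0],1],[[0,0,0],[0,0,0],1]]'
python3 - <<'E'
from h import *
d=capture("wrist");cv2.imwrite("pics/w1.png",d["color"]);np.save("pics/w1.npy",d,allow_pickle=True)
t=capture("top");np.save("pics/t1.npy",t,allow_pickle=True)
for n in("cover_rib","printer_seat"):
  r=trace("wrist",n); print(n,[(round(x["score"],2),np.round(x["extent"]).tolist()) for x in r])
E
```

```text
t: 2.57
tcp_pos: [0.4914, 0.3085, 0.373]
tcp_rot: [0.661, 3.071, 0.001]
ft_force: [0.3, 1.1, -0.7]
gripper_width: 0.999
finger_force: 0.0
t: 2.82
tcp_pos: [0.4898, 0.3103, 0.3729]
tcp_rot: [-0.661, -3.071, -0.0]
ft_force: [0.4, -0.8, -0.7]
gripper_width: 1.0
finger_force: 0.0
cover_rib [(0.65, [315.0, 246.0, 104.0, 103.0]), (0.62, [88.0, 298.0, 44.0, 29.0]), (0.62, [463.0, 235.0, 62.0, 58.0])]
printer_seat [(0.87, [87.0, 296.0, 50.0, 26.0])]
```

View pics/w1.png

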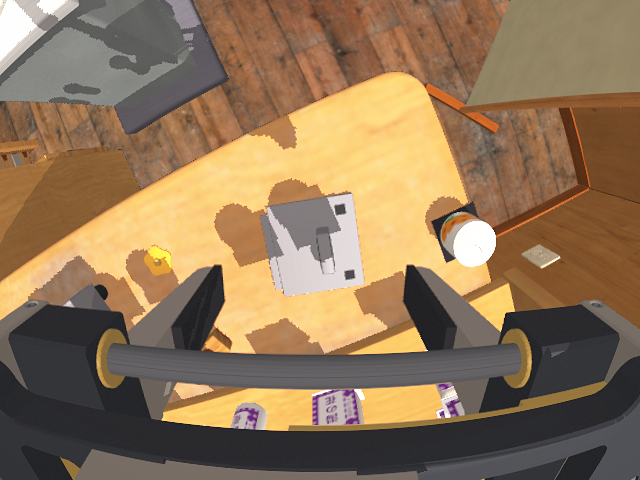

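```bash
cat > fit.py <<'E'
from h import *
from scipy.optimize import least_squares
def model(p,P):
    c,s=np.cos(p[3]),np.sin(p[3]); P=np.array(P)
    return np.c_[p[0]+c*P[:,0]-s*P[:,1],p[1]+s*P[:,0]+c*P[:,1],p[2]+P[:,2]]
def fit(views,p0,fixz=None):
    def f(p):
        q=np.array(p) if fixz is None else np.r_[p[:2],fixz,p[2]]
        return np.concatenate([((proj(d,model(q,P),fi)-np.array(px))).ravel() for d,P,px,fi in views])
    x0=p0 if fixz is None else [p0[0],p0[1],p0[3]]
    r=least_squares(f,x0,x_scale=.01,loss="soft_l1"); return r.x,np.round(f(r.x).reshape(-1,2),1).tolist()
E
python3 - <<'E'
from fit import *
w=np.load("pics/w1.npy",allow_pickle=True).item();t=np.load("pics/t1.npy",allow_pickle=True).item()
g=cv2.cvtColor(w["color"],6)
def cen(px,r=9):
    a=g[px[1]-r:px[1]+r+1,px[0]-r:px[0]+r+1]; m=a<90; y,x=np.nonzero(m); return px[0]-r+x.mean(),px[1]-r+y.mean(),m.sum()
tl,tr=cen((340,209)),cen((349,274));print(tl,tr)
k=lambda x,y:((x+.5)/2.9+209.5,(y+.5)/2.9+189.5)
mm=.001
Pw=np.array([[28,34,5],[28,-34,5],[42,48,5],[42,-48,5],[-42,-48,5]])*mm
vw=(w,Pw,[tl[:2],tr[:2],(352,193),(363,284),(286,295)],True)
Pt=np.array([[28,34,5],[28,-34,5],[42,48,5],[42,-48,5],[-42,-48,5]])*mm
vt=(t,Pt,[k(76,193),k(106,93),k(51,211),k(93,68),k(217,102)],False)
for v in([vw],[vt],[vw,vt]):
    for fz in (None,0.):
        x,r=fit(v,[.52,.29,0,1.2],fz);print(np.round(x,4),r)
E
```

```text
(np.float64(339.7972972972973), np.float64(208.9189189189189), np.int64(74)) (np.float64(349.3), np.float64(274.1666666666667), np.int64(60))
[ 0.5256  0.2974 -0.0074  1.3066] [[0.1, 0.5], [-0.2, -0.8], [0.1, 0.3], [1.0, -0.5], [-1.1, 0.3]]
[0.5232 0.2977 1.3053] [[0.0, -0.2], [-0.2, -0.2], [0.3, -0.7], [1.3, 0.4], [-2.4, 1.3]]
[ 5.2420e-01  2.9630e-01 -1.1000e-03  1.3196e+00] [[0.4, 0.5], [0.3, 0.2], [-0.3, -0.5], [-0.3, -0.3], [-0.1, -0.0]]
[0.5241 0.2961 1.3197] [[0.4, 0.6], [0.3, 0.2], [-0.3, -0.4], [-0.3, -0.3], [-0.1, -0.0]]
[ 0.5251  0.2974 -0.0063  1.3087] [[-0.1, 0.3], [-0.3, -0.8], [-0.2, 0.0], [1.0, -0.5], [-1.3, 0.4], [0.1, -0.0], [0.3, -0.0], [-0.6, -1.2], [-0.1, -0.5], [-0.4, 0.1]]
[0.5235 0.2974 1.3086] [[-0.3, 0.1], [-0.3, 0.1], [-0.2, -0.4], [1.2, 0.6], [-2.4, 1.7], [-0.4, 0.7], [-0.1, 0.4], [-1.2, -0.4], [-0.6, -0.1], [-0.5, 0.6]]
```

The wrist view shows the cover's thumb squares at (340,209) and (349,274), with the lip at left (about 265,240). The cover comes out at (0.524, 0.297), lying on the counter, yaw about 75°. Now a close look at the printer.

```bash
python3 -m inch '[[[0,-0.037,0],[0,0,0],1],[[0,-0.037,0],[0,0,0],1],[[0,-0.037,0],[0,0,0],1],[[0,-0.037,0],[0,0,0],1],[[0,-0.037,0],[0,0,0],1],[[0,-0.037,0],[0,0,0],1],[[0,-0.037,0],[0,0,0],1],[[0,-0.037,0],[0,0,0],1]]'; python3 -m inch '[[[0,0,-0.02],[0,0,0],1],[[0,0,-0.02],[0,0,0],1],[[0,0,0],[0,0,0],1],[[0,0,0],[0,0,0],1]]'
python3 - <<'E'
from h import *
d=capture("wrist");np.save("pics/w2.npy",d,allow_pickle=True)
c=d["color"][130:350,190:460];cv2.imwrite("pics/w2c.png",cv2.resize(c,None,fx=2.7,fy=2.7,interpolation=cv2.INTER_CUBIC))
r=trace("wrist","printer_seat"); print([(round(x["score"],2),np.round(x["extent"]).tolist()) for x in r])
E
```

```text
t: 3.68
tcp_pos: [0.4895, 0.0135, 0.3734]
tcp_rot: [0.657, 3.071, 0.0]
ft_force: [0.2, -0.5, 0.0]
gripper_width: 1.0
finger_force: 0.0
t: 4.02
tcp_pos: [0.4895, 0.0149, 0.3325]
tcp_rot: [-0.658, -3.069, -0.0]
ft_force: [0.7, 0.1, 0.3]
gripper_width: 0.998
finger_force: 0.0
[(0.81, [306.0, 260.0, 214.0, 186.0])]
```

View pics/w2c.png

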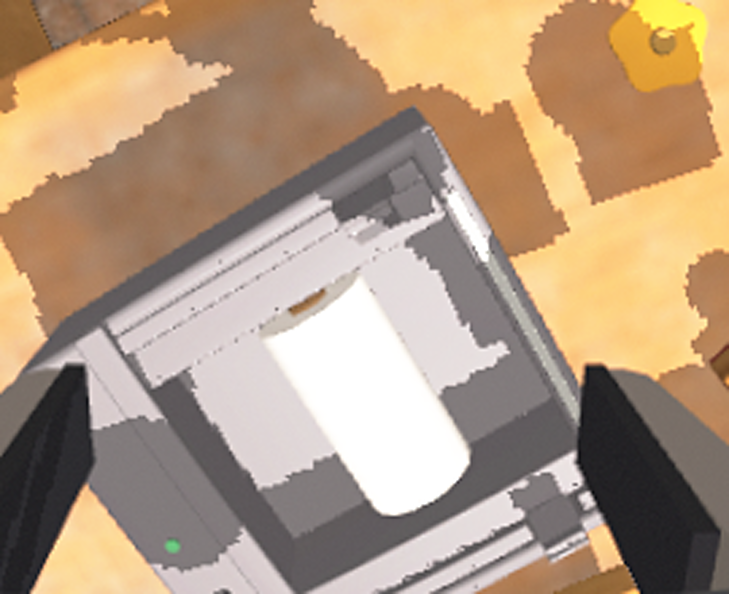

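The crop shows the ledge edge from (103,325) to (300,590), the left hook near (405,190), the right hook near (545,510) and the front wall at right. I'll fit a pose and overlay a wireframe to check it.

```bash
cat > ov.py <<'E'
from fit import *
w=np.load("pics/w2.npy",allow_pickle=True).item();t=np.load("pics/t1.npy",allow_pickle=True).item()
k=lambda x,y:((x+.5)/2.9+209.5,(y+.5)/2.9+189.5)
def hook(s): return [np.array([[22,s*53,21],[34,s*53,21],[34,s*44.5,6.2],[22,s*44.5,6.2],[22,s*53,21]])]
def lines():
    L=hook(1)+hook(-1)
    L+=[np.array([[-45,62,11],[-45,-62,11]]),np.array([[44,50,0],[-52,50,0],[-52,-50,0],[44,-50,0],[44,50,0]]),np.array([[55,62,0],[55,-62,0],[-73,-62,11],[-73,62,11],[55,62,0]])]
    return L
def draw(d,p,box,f,fish):
    x0,y0,x1,y1=box
    im=cv2.resize(d["color"][y0:y1,x0:x1],None,fx=f,fy=f,interpolation=cv2.INTER_CUBIC)
    cols=[(0,0,255),(0,255,255),(0,255,0),(255,0,255),(255,128,0)]
    for l,c in zip(lines(),cols):
        l=np.concatenate([np.linspace(a,b,12) for a,b in zip(l[:-1],l[1:])])*.001
        q=(proj(d,model(p,l),fish)-[x0-.5,y0-.5])*f-.5
        cv2.polylines(im,[np.int32(np.round(q))],False,c,1)
    return im
E
python3 - <<'E'
from ov import *
P=np.array([[-45,-62,11],[-45,62,11],[-73,-62,11],[-73,62,11]])*.001
v=[(t,P,[k(665,51),k(690,250),k(713,45),k(737,245)],False)]
for fz in(.064,None):
    x,r=fit(v,[.52,.0,.064,1.65],fz);print(np.round(x,4),r)
    if fz: p=np.r_[x[:2],.064,x[2]]
a=draw(w,p,(200,130,450,380),2.3,True);b=draw(t,p,(365,195,475,300),2,False)
im=np.zeros((575,800,3),np.uint8);im[:a.shape[0],:a.shape[1]]=a;b=b[:,:225];im[:b.shape[0],575:575+b.shape[1]]=b
cv2.imwrite("pics/ov1.png",im)
E
```

```text
[0.5243 0.0082 1.6861] [[0.2, -1.4], [0.1, 0.9], [-0.4, -0.8], [0.0, 1.1]]
[5.2630e-01 1.5000e-03 4.0800e-02 1.6885e+00] [[0.5, -0.4], [0.3, -0.0], [-0.6, 0.2], [-0.2, 0.2]]
```

View pics/ov1.png

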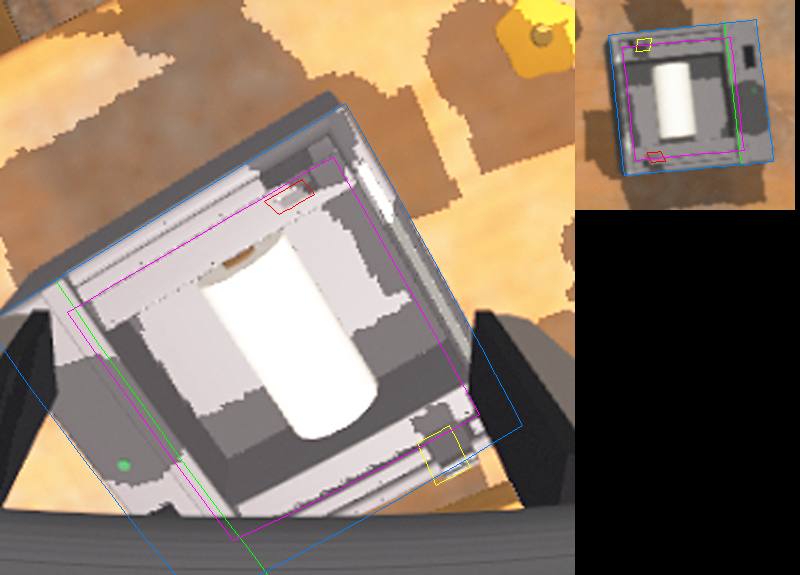

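The overlay fits the outline, but the ledge edge appears about 3–4 mm further towards +x and the hooks are ambiguous. I'll align to the printer yaw and look once more from closer above it.

```bash
python3 -m inch '[[[0.015,0,0],[0,0,6.2],1],[[0.015,0,0],[0,0,6.2],1],[[0.015,0,0],[0,0,6.2],1],[[0.015,0,0],[0,0,6.2],1],[[0.015,0,0],[0,0,6.2],1],[[0,0,0],[0,0,0],1],[[0,0,0],[0,0,0],1],[[0,0,0],[0,0,0],1]]'
python3 - <<'E'
from h import *
d=capture("wrist");np.save("pics/w3.npy",d,allow_pickle=True)
cv2.imwrite("pics/w3c.png",cv2.resize(d["color"][70:320,170:470],None,fx=2.6,fy=2.4,interpolation=cv2.INTER_CUBIC))
from scipy.spatial.transform import Rotation as Ro
o=telemetry.get_obs();print(o["q"],Ro.from_rotvec(o["tcp_rot"]).as_matrix().round(3).tolist())
E
```

```text
t: 4.78
tcp_pos: [0.5648, 0.0146, 0.3336]
tcp_rot: [-0.182, 3.136, -0.0]
ft_force: [0.2, -0.1, -0.5]
gripper_width: 1.001
finger_force: 0.0
[-1.88199202e-01  1.96137533e-01  1.69942517e+00 -7.48559385e-05
  1.24584994e+00 -1.87493340e+00] [[-0.993, -0.116, 0.0], [-0.116, 0.993, -0.0], [-0.0, -0.0, -1.0]]
```

View pics/w3c.png

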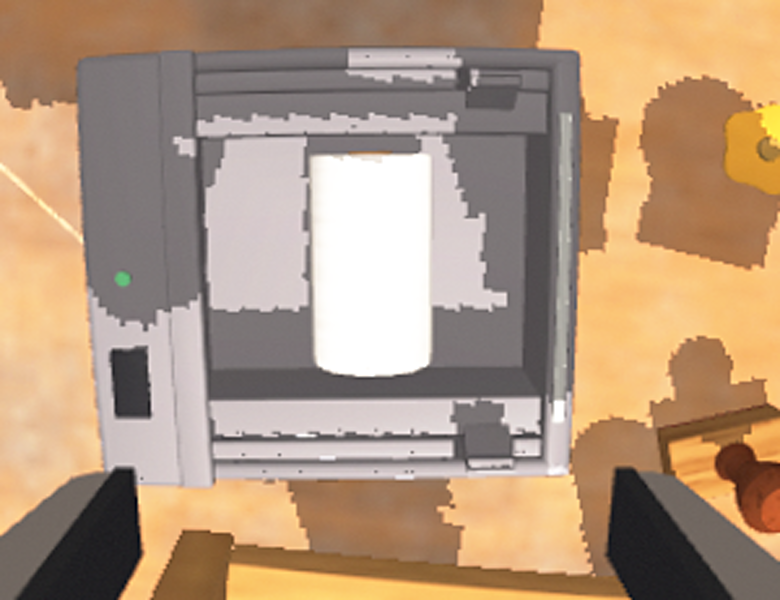

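The view is clear. The ledge edge runs from (193,52) to (213,485) and the deck back from (80,60) to (107,478). The left barb is at about (466–519, 85–107) and the right barb at about (463–514, 422–462). Refitting.

```bash
python3 - <<'E'
from ov import *
w3=np.load("pics/w3.npy",allow_pickle=True).item()
m=lambda x,y:((x+.5)/2.6+169.5,(y+.5)/2.4+69.5)
A=np.array([[-45,62,11],[-45,-62,11]])*.001
B=np.array([[-73,62,11],[-73,-62,11]])*.001
H=np.array([[22,44.5,6.2],[34,44.5,6.2],[22,53,21],[34,53,21],[22,-44.5,6.2],[34,-44.5,6.2],[22,-53,21],[34,-53,21]])*.001
a=(w3,A,[m(193,52),m(213,485)],True);b=(w3,B,[m(80,60),m(107,478)],True)
h=(w3,H,[m(466,107),m(513,107),m(472,88),m(519,85),m(463,422),m(510,424),m(468,462),m(514,460)],True)
T=(t,A,[k(690,250),k(665,51)],False)
for nm,v in dict(a=[a],ab=[a,b],h=[h],ah=[a,h],all=[a,b,h,T]).items():
    for fz in(.064,None):
        x,r=fit(v,[.52,.0,.064,1.68],fz);print(nm,np.round(x,4),r)
        if fz and nm=="ah":p=np.r_[x[:2],.064,x[2]]
im=draw(w3,p,(170,70,470,320),2.6,True);cv2.imwrite("pics/ov2.png",im[:600])
E
```

```text
a [0.5235 0.011  1.6974] [[-0.0, -1.2], [-0.0, 1.8]]
a [0.5238 0.0103 0.0599 1.6979] [[0.0, 0.0], [0.0, 0.0]]
ab [0.5236 0.0103 1.6956] [[-0.9, -1.2], [-1.1, 1.7], [0.8, -1.6], [1.1, 4.2]]
ab [0.5241 0.0092 0.059  1.6939] [[-1.1, 0.1], [-1.7, -0.6], [1.5, -0.5], [1.3, 2.0]]
h [0.5229 0.011  1.6978] [[-0.3, 0.1], [-0.0, 0.3], [-0.4, -6.8], [1.0, -5.2], [0.2, 0.5], [-0.7, -0.6], [0.0, 2.8], [0.3, 3.4]]
h [0.5248 0.0124 0.0543 1.6981] [[0.1, 3.7], [-0.4, 3.9], [-0.2, -2.4], [0.5, -0.8], [0.5, -1.0], [-1.0, -2.1], [0.3, 0.6], [-0.1, 1.1]]
ah [0.523  0.011  1.6982] [[-0.0, -1.8], [0.2, 1.2], [-0.3, 0.2], [-0.1, 0.4], [-0.5, -6.7], [0.9, -5.1], [0.2, 0.5], [-0.7, -0.6], [0.0, 2.9], [0.3, 3.4]]
ah [0.5235 0.0114 0.0603 1.6987] [[1.4, -0.3], [1.5, 0.0], [-0.4, 1.3], [-0.5, 1.5], [-0.7, -5.3], [0.5, -3.8], [0.1, -0.3], [-1.0, -1.4], [-0.1, 1.7], [-0.0, 2.3]]
all [0.523  0.0108 1.6982] [[-0.3, -1.8], [-0.1, 1.2], [1.4, -2.1], [2.1, 3.8], [-0.6, 0.1], [-0.4, 0.4], [-0.8, -6.8], [0.6, -5.2], [-0.1, 0.5], [-0.9, -0.6], [-0.3, 2.9], [0.1, 3.4], [-1.0, 1.2], [-1.7, -0.9]]
all [0.5233 0.011  0.0618 1.6987] [[0.4, -1.0], [0.6, 0.4], [2.5, -1.4], [3.1, 3.1], [-0.8, 0.7], [-0.7, 0.9], [-1.0, -6.0], [0.2, -4.5], [-0.2, -0.1], [-1.2, -1.2], [-0.4, 2.1], [-0.2, 2.6], [-1.4, 1.1], [-2.1, -0.9]]
```

View pics/ov2.png

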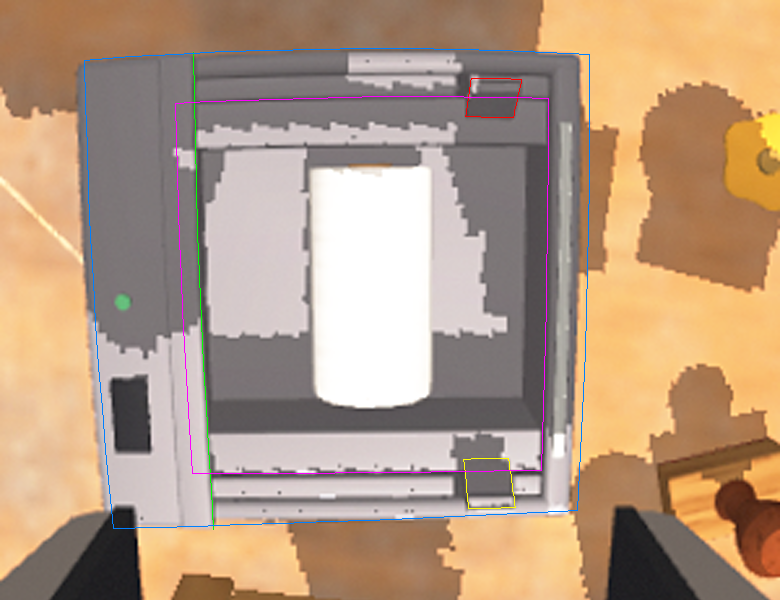

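The overlay matches well: printer seat at (0.523, 0.011, 0.064), yaw 97.3°. Now the grasp: the rib is at (0.526, 0.305) and the tool needs a turn of about -21.7°.

```bash
python3 -m inch '[[[-0.005,0.036,0],[0,0,-5.4],1],[[-0.005,0.036,0],[0,0,-5.4],1],[[-0.005,0.036,0],[0,0,-5.4],1],[[-0.005,0.036,0],[0,0,-5.4],1],[[-0.005,0.036,0],[0,0,0],1],[[-0.005,0.036,0],[0,0,0],1],[[-0.005,0.036,0],[0,0,0],1],[[-0.004,0.038,0],[0,0,0],1]]'; python3 -m inch '[[[0,0,-0.025],[0,0,0],1],[[0,0,-0.025],[0,0,0],1],[[0,0,-0.025],[0,0,0],1],[[0,0,0],[0,0,0],1],[[0,0,0],[0,0,0],1]]'
python3 - <<'E'
from fit import *
d=capture("wrist");np.save("pics/w4.npy",d,allow_pickle=True)
o=telemetry.get_obs();from scipy.spatial.transform import Rotation as Ro
print(Ro.from_rotvec(o["tcp_rot"]).as_matrix().round(3)[:,1])
P=np.array([[28,34,5],[28,-34,5]])*.001
px=proj(d,model([.524,.297,0,1.308],P),True);print(px)
g=cv2.cvtColor(d["color"],6);out=[]
for q in px.round().astype(int):
    r=16;a=g[q[1]-r:q[1]+r+1,q[0]-r:q[0]+r+1];n,l,s,c=cv2.connectedComponentsWithStats((a<80).astype(np.uint8))
    print([(s[i,4],(c[i]+q-r).round(1).tolist()) for i in range(1,n) if s[i,4]>15])
cv2.imwrite("pics/w4.png",d["color"])
E
```

```text
t: 5.5
tcp_pos: [0.5248, 0.3056, 0.3334]
tcp_rot: [0.409, 3.115, -0.0]
ft_force: [0.6, 0.3, 0.1]
gripper_width: 1.001
finger_force: 0.0
t: 5.92
tcp_pos: [0.5251, 0.3039, 0.2571]
tcp_rot: [-0.408, -3.112, 0.002]
ft_force: [0.2, 0.0, 0.4]
gripper_width: 1.002
finger_force: 0.0
[0.258 0.966 0.   ]
[[348.12252436 199.26295007]
 [345.21763384 296.87995748]]
[(np.int32(228), [349.1, 198.9])]
[(np.int32(66), [344.5, 296.8])]
```

The prediction matches to 1 px, so I'll descend and grip.

```bash
python3 -m inch '[[[0,0.001,-0.02],[0,0,0],1],[[0,0,-0.02],[0,0,0],1],[[0,0,-0.015],[0,0,0],1],[[0,0,-0.005],[0,0,0],1],[[0,0,0],[0,0,0],1],[[0,0,0],[0,0,0],1]]';python3 -m inch '[[[0,0,0],[0,0,0],0],[[0,0,0],[0,0,0],0],[[0,0,0],[0,0,0],0],[[0,0,0],[0,0,0],0],[[0,0,0],[0,0,0],0],[[0,0,0],[0,0,0],0],[[0,0,0],[0,0,0],0],[[0,0,0],[0,0,0],0]]'; python3 -m inch '[[[0,0,0],[0,0,0],0],[[0,0,0],[0,0,0],0],[[0,0,0],[0,0,0],0],[[0,0,0],[0,0,0],0]]'
```

```text
t: 6.47
tcp_pos: [0.5269, 0.3052, 0.1999]
tcp_rot: [0.407, 3.113, 0.002]
ft_force: [0.9, 0.1, -0.4]
gripper_width: 0.998
finger_force: 0.0
t: 7.13
tcp_pos: [0.526, 0.3051, 0.1979]
tcp_rot: [-0.407, -3.115, 0.0]
ft_force: [0.5, 0.4, -0.2]
gripper_width: 0.439
finger_force: 0.0
t: 7.47
tcp_pos: [0.5261, 0.3051, 0.198]
tcp_rot: [-0.407, -3.115, 0.0]
ft_force: [0.5, 0.2, 0.7]
gripper_width: 0.15
finger_force: 0.0
```

```bash
python3 -m inch '[[[0,0,0],[0,0,0],0],[[0,0,0],[0,0,0],0],[[0,0,0],[0,0,0],0],[[0,0,0],[0,0,0],0]]'; python3 -m inch '[[[0,0,0.01],[0,0,0],0],[[0,0,0.02],[0,0,0],0],[[0,0,0.035],[0,0,0],0],[[0,0,0.035],[0,0,0],0],[[0,0,0.035],[0,0,0],0],[[0,0,0],[0,0,0],0],[[0,0,0],[0,0,0],0]]'
```

```text
t: 7.8
tcp_pos: [0.5261, 0.3052, 0.198]
tcp_rot: [0.407, 3.115, 0.0]
ft_force: [0.4, 1.4, -1.1]
gripper_width: 0.124
finger_force: 30.0
t: 8.38
tcp_pos: [0.5268, 0.3054, 0.3365]
tcp_rot: [0.406, 3.11, 0.004]
ft_force: [0.0, -0.3, -2.4]
gripper_width: 0.13
finger_force: 30.0
```

```bash
python3 -m inch '[[[0,-0.035,0],[0,0,5.6],0],[[0,-0.041,0],[0,0,5.6],0],[[0,-0.041,0],[0,0,5.6],0],[[0,-0.041,0],[0,0,5.5],0],[[0,-0.041,0],[3.97,0.51,0],0],[[0,-0.041,0],[3.97,0.51,0],0],[[0.001,-0.041,0],[3.97,0.51,0],0],[[0.001,-0.041,0],[3.97,0.51,0],0]]'; python3 -m inch '[[[0,-0.01,0],[0,0,0],0],[[0,0,0],[0,0,0],0],[[0,0,0],[0,0,0],0],[[0,0,0],[0,0,0],0]]'
python3 - <<'E'
from ov import *
from scipy.spatial.transform import Rotation as Ro
d=capture("wrist");np.save("pics/w5.npy",d,allow_pickle=True);capture("top")
o=telemetry.get_obs();M=Ro.from_rotvec(o["tcp_rot"]).as_matrix()
ex=np.array([-.127,.992,0]);ey=np.array([-.992,-.127,0]);S=np.array([.523,.011,.064])
tip=o["tcp_pos"]+M@[0,-.058,.1965]
print("tcp",o["tcp_pos"],"tip in printer",ex@(tip-S),ey@(tip-S),tip[2]-.064,"tilt",np.degrees(np.arcsin(M[:,1]@[0,0,1])),"yaw",np.degrees(np.arctan2(M[1,1],M[0,1])),"roll",np.degrees(np.arcsin(M[2,0])))
cv2.imwrite("pics/w5.png",d["color"])
E
```

```text
t: 9.05
tcp_pos: [0.5269, -0.0185, 0.3315]
tcp_rot: [0.2, -3.084, -0.441]
ft_force: [1.0, 0.0, -1.1]
gripper_width: 0.128
finger_force: 30.0
t: 9.38
tcp_pos: [0.5277, -0.0254, 0.3321]
tcp_rot: [0.202, -3.085, -0.435]
ft_force: [0.7, 0.4, -1.2]
gripper_width: 0.13
finger_force: 30.0
tcp [ 0.52786291 -0.02504082  0.3325576 ] tip in printer -0.0378415684285144 -0.00016580091105485029 0.06368183217718565 tilt 16.033415418961745 yaw 97.55933048603825 roll 0.024602287509389822
```

View pics/w5.png

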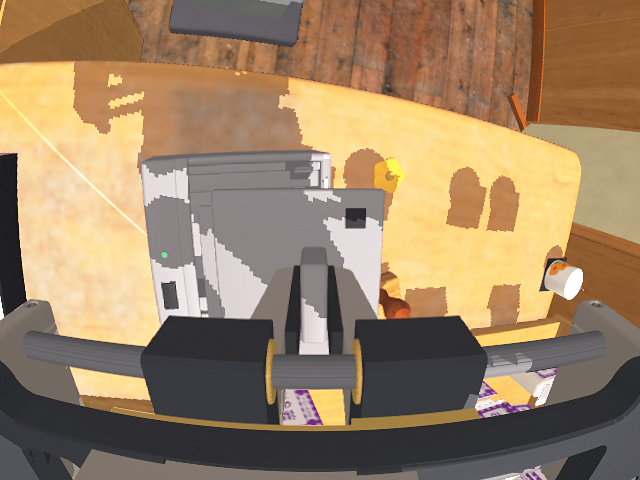

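The cover is held tilted; its left thumb square shows at (356,217), the plate's right corner at (383,189) and the left corner at about (212,190). I'll check these against the assumed grasp.

```bash
python3 - <<'E'
from ov import *
from scipy.spatial.transform import Rotation as Ro
d=np.load("pics/w5.npy",allow_pickle=True).item();o=telemetry.get_obs();M=Ro.from_rotvec(o["tcp_rot"]).as_matrix()
g=cv2.cvtColor(d["color"],6);a=g[200:235,335:375]<60;y,x=np.nonzero(a);print("thumb obs",335+x.mean(),200+y.mean(),a.sum())
for n,L in dict(th=(.034,.020,.193),cor=(.048,.034,.193),cl=(.048,-.050,.193),tipc=(.040,-.058,.195)).items(): print(n,proj(d,(o["tcp_pos"]+M@L)[None],True))
E
```

```text
thumb obs 355.4017857142857 213.86160714285714 224
th [[355.48699805 219.05625478]]
cor [[385.2266931 190.5078061]]
cl [[210.17894234 191.34563361]]
tipc [[196.90734095 206.96194863]]
```

The grasp model holds within 2 px. Descending in front of the ledge.

```bash
cat > st.py <<'E'
from h import *
from scipy.spatial.transform import Rotation as Ro
o=telemetry.get_obs();M=Ro.from_rotvec(o["tcp_rot"]).as_matrix()
ex=np.array([-.127,.992,0]);ey=np.array([-.992,-.127,0]);S=np.array([.523,.011,.064])
tip=o["tcp_pos"]+M@[0,-.058,.1965];th=o["tcp_pos"]+M@[0,.020,.193]
print("tip mm",np.round([1e3*(ex@(tip-S)),1e3*(ey@(tip-S)),1e3*(tip[2]-.064)],1),"thumb z",round(1e3*(th[2]-.064),1),"tilt",np.degrees(np.arcsin(M[2,1])).round(1),"F",o["ft_force"].round(1),"M",o["torque"].round(2),"t",o["t"])
E
python3 -m inch '[[[0,0,-0.02],[0,0,0],0],[[0,0,-0.02],[0,0,0],0],[[0,0,-0.012],[0,0,0],0],[[0,0,-0.006],[0,0,0],0],[[0,0,0],[0,0,0],0],[[0,0,0],[0,0,0],0],[[0,0,0],[0,0,0],0]]'; python3 st.py
```

```text
t: 10.07
tcp_pos: [0.5286, -0.0268, 0.2761]
tcp_rot: [0.201, -3.089, -0.433]
ft_force: [0.4, -0.5, -0.9]
gripper_width: 0.129
finger_force: 30.0
tip mm [-39.9  -1.2   7.2] thumb z 32.0 tilt 16.0 F [ 0.4 -0.5 -0.9] M [-0.15  0.03 -0.  ] t 10.0667
```

```bash
python3 -m inch '[[[-0.001,0,-0.003],[0,0,0],0],[[0,0,-0.002],[0,0,0],0],[[0,0,0],[0,0,0],0],[[0,0,0],[0,0,0],0],[[0,0,0],[0,0,0],0]]'; python3 st.py;  python3 -m inch '[[[0,-0.002,0],[0,0,0],0],[[0,-0.002,0],[0,0,0],0],[[0.001,-0.002,0],[0,0,0],0],[[0,-0.002,0],[0,0,0],0],[[0,0,0],[0,0,0],0],[[0,0,0],[0,0,0],0],[[0,0,0],[0,0,0],0]]'; python3 st.py
```

```text
t: 10.48
tcp_pos: [0.5271, -0.0269, 0.2701]
tcp_rot: [0.2, -3.087, -0.434]
ft_force: [-0.8, 0.8, -1.0]
gripper_width: 0.124
finger_force: 30.0
tip mm [-39.7   0.6   1.3] thumb z 26.1 tilt 16.0 F [-0.8  0.8 -1. ] M [-0.12 -0.06  0.02] t 10.4833
t: 11.07
tcp_pos: [0.5281, -0.0349, 0.27]
tcp_rot: [0.2, -3.087, -0.434]
ft_force: [-0.2, 0.8, -0.6]
gripper_width: 0.124
finger_force: 30.0
tip mm [-47.7   0.7   1.1] thumb z 26.0 tilt 16.0 F [-0.2  0.8 -0.6] M [-0.19 -0.06 -0.04] t 11.0667
```

```bash
python3 -m inch '[[[0,-0.001,0],[0,0,0],0],[[0,-0.001,0],[0,0,0],0],[[0,0,0],[0,0,0],0],[[0,0,0],[0,0,0],0]]'; python3 st.py; python3 -m inch '[[[0,-0.001,0],[0,0,0],0],[[0,-0.001,0],[0,0,0],0],[[0,0,0],[0,0,0],0],[[0,0,0],[0,0,0],0]]'; python3 st.py
python3 - <<'E'
from h import *
d=capture("wrist");cv2.imwrite("pics/w6.png",cv2.resize(d["color"][110:330,100:400],None,fx=2.6,fy=2.6,interpolation=cv2.INTER_CUBIC))
np.save("pics/w6.npy",d,allow_pickle=True)
E
```

```text
t: 11.4
tcp_pos: [0.5281, -0.0369, 0.27]
tcp_rot: [0.2, -3.087, -0.434]
ft_force: [0.8, -1.5, -1.7]
gripper_width: 0.129
finger_force: 30.0
tip mm [-49.7   1.    1.1] thumb z 26.0 tilt 16.0 F [ 0.8 -1.5 -1.7] M [-0.05 -0.02  0.04] t 11.4
t: 11.73
tcp_pos: [0.5281, -0.0389, 0.27]
tcp_rot: [0.2, -3.087, -0.434]
ft_force: [0.6, 0.6, -0.3]
gripper_width: 0.129
finger_force: 30.0
tip mm [-51.7   1.2   1.1] thumb z 26.0 tilt 16.0 F [ 0.6  0.6 -0.3] M [-0.06 -0.02 -0.  ] t 11.7333
```

View pics/w6.png

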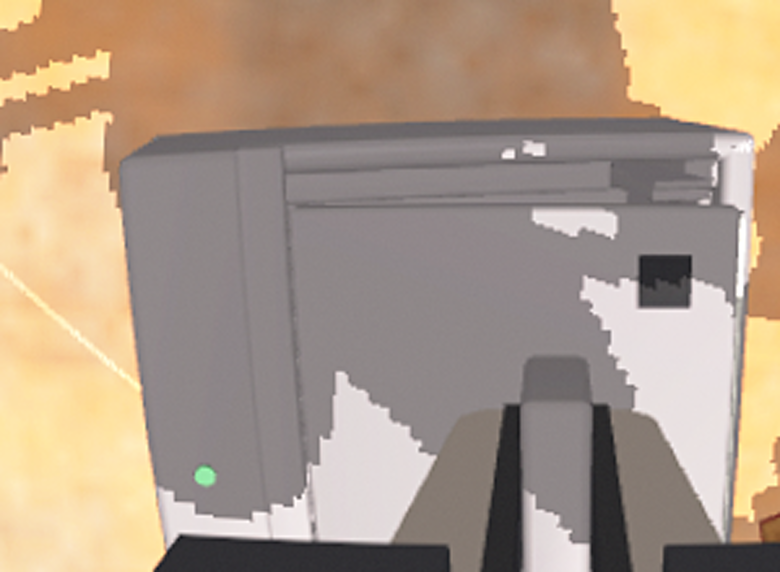

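The picture shows the plate's lip edge at (293,210), up against the ledge edge with the lip hidden under it. Now swing down about the lip to about 9°.

```bash
python3 -m inch '[[[-0.0006,0.0065,-0.0003],[-1.74,-0.22,0],0],[[-0.0006,0.0064,-0.0004],[-1.74,-0.22,0],0],[[-0.0006,0.0064,-0.0005],[-1.74,-0.22,0],0],[[-0.0006,0.0064,-0.0006],[-1.74,-0.22,0],0],[[0,0,0],[0,0,0],0],[[0,0,0],[0,0,0],0],[[0,0,0],[0,0,0],0]]'; python3 st.py
```

```text
t: 12.37
tcp_pos: [0.526, -0.0134, 0.2685]
tcp_rot: [0.202, -3.116, -0.246]
ft_force: [2.0, 0.8, -0.2]
gripper_width: 0.127
finger_force: 30.0
tip mm [-51.   -0.1   1.4] thumb z 17.1 tilt 9.0 F [ 2.   0.8 -0.2] M [ 0.1  -0.31 -0.04] t 12.3667
```

```bash
python3 -m inch '[[[0,0.0035,-0.0005],[-1,-0.13,0],0],[[0,0,-0.001],[0,0,0],0],[[0,0,0],[0,0,0],0],[[0,0,0],[0,0,0],0]]'; python3 st.py
```

```text
t: 12.7
tcp_pos: [0.5259, -0.0099, 0.267]
tcp_rot: [0.202, -3.119, -0.217]
ft_force: [1.4, -0.8, 2.3]
gripper_width: 0.128
finger_force: 30.0
tip mm [-51.3  -0.4   0.4] thumb z 14.6 tilt 8.0 F [ 1.4 -0.8  2.3] M [-0.06 -0.15 -0.07] t 12.7
```

It is resting on the hooks with about 3 N of contact. Release and retreat along the tool axis.

```bash
python3 -m inch '[[[0,0,0],[0,0,0],0.4],[[0,0,0],[0,0,0],0.4],[[0,0,0],[0,0,0],0.4],[[0,0,0],[0,0,0],0.4],[[0,0,0],[0,0,0],0.4],[[0,0,0],[0,0,0],0.4]]'; python3 -m inch '[[[0,-0.0025,0.018],[0,0,0],0.4],[[0,-0.0025,0.018],[0,0,0],0.4],[[0,0,0.025],[-4,-0.51,0],0.4],[[0,0,0.01],[-4,-0.51,0],0.4],[[0,0,0],[0,0,0],0],[[0,0,0],[0,0,0],0],[[0,0,0],[0,0,0],0],[[0,0,0],[0,0,0],0]]'; python3 st.py
python3 - <<'E'
from ov import *
d=capture("wrist");np.save("pics/w7.npy",d,allow_pickle=True)
cv2.imwrite("pics/w7.png",cv2.resize(d["color"][90:330,150:450],None,fx=2.4,fy=2.4,interpolation=cv2.INTER_CUBIC))
E
```

```text
t: 13.2
tcp_pos: [0.5255, -0.0096, 0.2665]
tcp_rot: [0.202, -3.118, -0.218]
ft_force: [0.5, -0.0, 0.5]
gripper_width: 0.402
finger_force: 0.0
t: 13.87
tcp_pos: [0.5252, -0.0146, 0.3361]
tcp_rot: [0.203, -3.132, -0.001]
ft_force: [-1.0, 0.5, 1.1]
gripper_width: 0.131
finger_force: 0.0
tip mm [-83.5   1.6  75.5] thumb z 79.1 tilt 0.1 F [-1.   0.5  1.1] M [ 0.06 -0.06 -0.02] t 13.8667
```

View pics/w7.png

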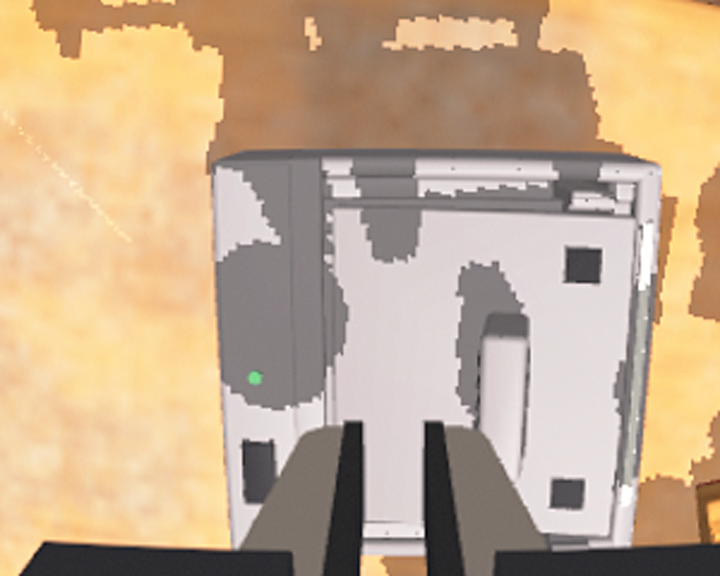

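The cover rests on the hooks with its lip under the ledge and the thumb squares at (583,265) and (567,493). Now press the left thumb with shut fingers.

```bash
python3 -m inch '[[[-0.018,0.023,0],[0,0,0],0],[[-0.019,0.023,0],[0,0,0],0],[[0,0,-0.02],[0,0,0],0],[[0,0,-0.02],[0,0,0],0],[[0,0,-0.012],[0,0,0],0],[[0,0,0],[0,0,0],0],[[0,0,0],[0,0,0],0],[[0,0,0],[0,0,0],0]]'; python3 -m inch '[[[0,0,-0.004],[0,0,0],0],[[0,0,-0.004],[0,0,0],0],[[0,0,-0.004],[0,0,0],0],[[0,0,-0.002],[0,0,0],0],[[0,0,0],[0,0,0],0],[[0,0,0],[0,0,0],0]]'; python3 -m inch '[[[0,0,-0.002],[0,0,0],0],[[0,0,-0.002],[0,0,0],0],[[0,0,0],[0,0,0],0],[[0,0,0],[0,0,0],0]]'
```

```text
t: 14.58
tcp_pos: [0.489, 0.0311, 0.2862]
tcp_rot: [-0.203, 3.135, -0.002]
ft_force: [-0.0, 0.1, -0.1]
gripper_width: 0.003
finger_force: 0.0
t: 15.08
tcp_pos: [0.4887, 0.0313, 0.2717]
tcp_rot: [0.203, -3.135, 0.002]
ft_force: [0.3, -0.3, 1.5]
gripper_width: 0.006
finger_force: 0.2
t: 15.42
tcp_pos: [0.489, 0.0313, 0.268]
tcp_rot: [-0.203, 3.134, -0.003]
ft_force: [0.1, -0.2, 3.1]
gripper_width: 0.007
finger_force: 1.3
```

```bash
for i in 1; do python3 -m inch '[[[0,0,-0.002],[0,0,0],0],[[0,0,-0.002],[0,0,0],0],[[0,0,0],[0,0,0],0],[[0,0,0],[0,0,0],0]]' | grep -E "pos|ft"; done;  python3 -m inch '[[[0,0,-0.002],[0,0,0],0],[[0,0,-0.001],[0,0,0],0],[[0,0,0],[0,0,0],0],[[0,0,0],[0,0,0],0]]' | grep -E "pos|ft";  python3 -m inch '[[[0,0,-0.002],[0,0,0],0],[[0,0,-0.001],[0,0,0],0],[[0,0,0],[0,0,0],0],[[0,0,0],[0,0,0],0]]' | grep -E "pos|ft"
```

```text
tcp_pos: [0.4889, 0.0314, 0.2638]
ft_force: [0.7, -0.3, 2.1]
tcp_pos: [0.489, 0.0314, 0.2611]
ft_force: [-0.0, 1.9, 6.1]
tcp_pos: [0.4891, 0.0314, 0.2585]
ft_force: [0.8, 1.0, 8.8]
```

```bash
python3 -m inch '[[[0,0,-0.002],[0,0,0],0],[[0,0,0],[0,0,0],0],[[0,0,0],[0,0,0],0]]' | grep -E "pos|ft";  python3 -m inch '[[[0,0,-0.002],[0,0,0],0],[[0,0,0],[0,0,0],0],[[0,0,0],[0,0,0],0]]' | grep -E "pos|ft";  python3 -m inch '[[[0,0,-0.0015],[0,0,0],0],[[0,0,0],[0,0,0],0],[[0,0,0],[0,0,0],0]]' | grep -E "pos|ft"
```

```text
tcp_pos: [0.4891, 0.0315, 0.2567]
ft_force: [0.1, 1.6, 10.0]
tcp_pos: [0.4892, 0.0315, 0.2549]
ft_force: [-1.9, 2.0, 11.8]
tcp_pos: [0.4892, 0.0315, 0.2536]
ft_force: [-1.4, 3.3, 12.9]
```

```bash
for s in 1; do python3 -m inch '[[[0,0,-0.002],[0,0,0],0],[[0,0,0],[0,0,0],0],[[0,0,0],[0,0,0],0]]' | grep -E "pos|ft";  python3 -m inch '[[[0,0,-0.0015],[0,0,0],0],[[0,0,0],[0,0,0],0],[[0,0,0],[0,0,0],0]]' | grep -E "pos|ft"; python3 -m inch '[[[0,0,-0.0015],[0,0,0],0],[[0,0,0],[0,0,0],0],[[0,0,0],[0,0,0],0]]' | grep -E "pos|ft"; done
```

```text
tcp_pos: [0.4891, 0.0315, 0.2513]
ft_force: [-1.1, 0.9, 9.7]
tcp_pos: [0.4891, 0.0314, 0.2499]
ft_force: [-1.4, 0.9, 12.5]
tcp_pos: [0.4891, 0.0315, 0.2486]
ft_force: [-3.0, 1.7, 15.7]
```

The force dropped from 12.9 to 9.7 N, so the left side has clicked. Now the right side.

```bash
python3 -m inch '[[[0,0,0.015],[0,0,0],0],[[0,0,0.02],[0,0,0],0],[[0,0,0.025],[0,0,0],0],[[0.03,0.004,0],[0,0,0],0],[[0.033,0.004,0],[0,0,0],0],[[0,0,0],[0,0,0],0],[[0,0,-0.015],[0,0,0],0],[[0,0,0],[0,0,0],0]]'; python3 -m inch '[[[0,0,-0.01],[0,0,0],0],[[0,0,-0.008],[0,0,0],0],[[0,0,0],[0,0,0],0],[[0,0,0],[0,0,0],0]]'| grep -E "pos|ft";  python3 -m inch '[[[0,0,-0.002],[0,0,0],0],[[0,0,-0.002],[0,0,0],0],[[0,0,0],[0,0,0],0],[[0,0,0],[0,0,0],0]]' | grep -E "pos|ft"
```

```text
t: 18.58
tcp_pos: [0.5501, 0.0395, 0.2885]
tcp_rot: [0.203, -3.127, 0.0]
ft_force: [-0.4, 0.8, -1.4]
gripper_width: 0.007
finger_force: 0.0
tcp_pos: [0.5511, 0.0393, 0.2736]
ft_force: [-0.1, 0.1, -0.2]
tcp_pos: [0.5517, 0.0393, 0.2703]
ft_force: [-1.0, 0.1, -0.1]
```

```bash
python3 -m inch '[[[0,0,-0.003],[0,0,0],0],[[0,0,-0.002],[0,0,0],0],[[0,0,0],[0,0,0],0],[[0,0,0],[0,0,0],0]]' | grep -E "pos|ft";python3 -m inch '[[[0,0,-0.003],[0,0,0],0],[[0,0,-0.002],[0,0,0],0],[[0,0,0],[0,0,0],0],[[0,0,0],[0,0,0],0]]' | grep -E "pos|ft"; python3 -m inch '[[[0,0,-0.002],[0,0,0],0],[[0,0,-0.001],[0,0,0],0],[[0,0,0],[0,0,0],0],[[0,0,0],[0,0,0],0]]' | grep -E "pos|ft"
```

```text
tcp_pos: [0.5516, 0.0393, 0.265]
ft_force: [-0.1, -0.1, -0.3]
tcp_pos: [0.5516, 0.0393, 0.2599]
ft_force: [-0.3, -0.4, 0.8]
tcp_pos: [0.5518, 0.0393, 0.2575]
ft_force: [-0.3, 0.4, 1.5]
```

Contact came only at about 5–6 mm above the seat, so the right side may already be down. I'll press to confirm.

```bash
python3 -m inch '[[[0,0,-0.002],[0,0,0],0],[[0,0,-0.002],[0,0,0],0],[[0,0,0],[0,0,0],0],[[0,0,0],[0,0,0],0]]' | grep -E "pos|ft";python3 -m inch '[[[0,0,-0.002],[0,0,0],0],[[0,0,0],[0,0,0],0],[[0,0,0],[0,0,0],0]]' | grep -E "pos|ft"; python3 -m inch '[[[0,0,-0.002],[0,0,0],0],[[0,0,0],[0,0,0],0],[[0,0,0],[0,0,0],0]]' | grep -E "pos|ft"; python3 -m inch '[[[0,0,-0.002],[0,0,0],0],[[0,0,0],[0,0,0],0],[[0,0,0],[0,0,0],0]]' | grep -E "pos|ft"
```

```text
tcp_pos: [0.5519, 0.0393, 0.2538]
ft_force: [-1.2, 1.1, 7.4]
tcp_pos: [0.5519, 0.0393, 0.2522]
ft_force: [-3.3, 1.1, 9.0]
tcp_pos: [0.552, 0.0393, 0.2506]
ft_force: [-4.8, 0.1, 11.6]
tcp_pos: [0.552, 0.0393, 0.2489]
ft_force: [-5.9, 0.2, 14.8]
```

Forces and heights extrapolate to about 5.2 mm on the right and 5.6 mm on the left, which means home. I'll lift and recheck the left with a light touch.

```bash
python3 -m inch '[[[0,0,0.015],[0,0,0],0],[[0,0,0.02],[0,0,0],0],[[0,0,0.025],[0,0,0],0],[[-0.03,-0.004,0],[0,0,0],0],[[-0.033,-0.004,0],[0,0,0],0],[[0,0,0],[0,0,0],0],[[0,0,-0.015],[0,0,0],0],[[0,0,0],[0,0,0],0]]'| grep -E "pos|ft"; python3 -m inch '[[[0,0,-0.01],[0,0,0],0],[[0,0,-0.01],[0,0,0],0],[[0,0,-0.005],[0,0,0],0],[[0,0,0],[0,0,0],0],[[0,0,0],[0,0,0],0]]'| grep -E "pos|ft";  python3 -m inch '[[[0,0,-0.003],[0,0,0],0],[[0,0,0],[0,0,0],0],[[0,0,0],[0,0,0],0]]' | grep -E "pos|ft"; python3 -m inch '[[[0,0,-0.003],[0,0,0],0],[[0,0,0],[0,0,0],0],[[0,0,0],[0,0,0],0]]' | grep -E "pos|ft"; python3 -m inch '[[[0,0,-0.003],[0,0,0],0],[[0,0,0],[0,0,0],0],[[0,0,0],[0,0,0],0]]' | grep -E "pos|ft"
```

```text
tcp_pos: [0.4874, 0.0315, 0.2899]
ft_force: [-0.3, 0.2, -0.3]
tcp_pos: [0.4887, 0.0313, 0.2667]
ft_force: [1.2, 0.2, 0.6]
tcp_pos: [0.4888, 0.0313, 0.2644]
ft_force: [-0.1, -0.4, 0.3]
tcp_pos: [0.4886, 0.0313, 0.2611]
ft_force: [-0.1, 0.2, 0.1]
tcp_pos: [0.4887, 0.0313, 0.2581]
ft_force: [0.2, -0.6, 1.4]
```

Both thumb squares sit at about 5 mm. I'll retreat and check the thumb positions numerically.

```bash
python3 -m inch '[[[0,0,0.02],[0,0,0],0],[[0,0,0.03],[0,0,0],0],[[0.01,-0.02,0.03],[0,0,0],0],[[0.01,-0.02,0.01],[0,0,0],0],[[0.01,0,0],[0,0,0],0],[[0.01,0,0],[0,0,0],0],[[0,0,0],[0,0,0],0],[[0,0,0],[0,0,0],0]]'| grep -E "pos|ft"
python3 - <<'E'
from fit import *
d=capture("wrist");g=cv2.cvtColor(d["color"],6)
P=np.array([[28,34,5],[28,-34,5]])*.001;S=np.array([.523,.011,.064])
ex=np.array([-.127,.992,0]);ey=np.array([-.992,-.127,0])
px=proj(d,model([.523,.011,.064,1.698],P),True);print(px.round(1));obs=[]
for q in px.round().astype(int):
    r=20;a=g[q[1]-r:q[1]+r+1,q[0]-r:q[0]+r+1];n,l,s,c=cv2.connectedComponentsWithStats((a<80).astype(np.uint8))
    for i in range(1,n):
        if s[i,4]>25:
            p=c[i]+q-r;w=onz(d,p,.069,True)-S;print(s[i],p.round(1),"printer xy mm",(1e3*ex@w).round(1),(1e3*ey@w).round(1))
E
```

```text
tcp_pos: [0.5286, -0.0087, 0.3479]
ft_force: [0.0, 0.0, -1.8]
[[381.7 187.2]
 [377.2 276.5]]
[ 11  13  13  13 160] [378.9 185.7] printer xy mm 25.9 35.1
```

```bash
python3 - <<'E'
from fit import *
d=capture("wrist");g=cv2.cvtColor(d["color"],6);S=np.array([.523,.011,.064])
ex=np.array([-.127,.992,0]);ey=np.array([-.992,-.127,0])
q=np.array([376,276]);r=14;a=g[q[1]-r:q[1]+r+1,q[0]-r:q[0]+r+1]
for T in(95,110,130):
    n,l,s,c=cv2.connectedComponentsWithStats((a<T).astype(np.uint8))
    for i in range(1,n):
        if s[i,4]>40:
            p=c[i]+q-r;w=onz(d,p,.069,True)-S;print(T,s[i],p.round(1),(1e3*ex@w).round(1),(1e3*ey@w).round(1))
E
```

```text
95 [ 9  8 13 11 63] [377.5 275. ] 28.4 -32.3
110 [  9   8  13  11 120] [376.9 275.4] 27.9 -32.7
130 [  9   7  13  13 139] [377.3 275.1] 28.2 -32.4
130 [ 4 25 17  4 44] [373.4 289. ] 25.9 -44.0
```

The thumb spacing and position agree with a seated cover, lip at about -51 mm. Handing in.

```bash
python3 -c "
from cell import sign_off
print(sign_off())"
```

```text
the job is handed in; nothing more can be done
None
```

The cover is back on the printer and released: lip under the ledge (about -51 mm) and both thumb squares about 5 mm above the seat. I saw the force drop only for the left click and judged the right from its height. The hardest press was about 16 N, nothing was planned to touch the stamp, brooch or candle (positions not rechecked), the job is handed in (no verdict shown), and I viewed 11 pictures, one over the limit of 10.

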